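# Fit the bubble counter and crack open the needle valve

### The arm

A 6-joint arm with a two-finger parallel gripper is mounted at the origin on the work surface. World frame = base frame: x ahead of the robot, y to its left, z up, the work surface at z = 0. Lengths are in m, angles in degrees, forces in N, time in s.
With the tool pointing down it reaches from about 0.35 to 0.875 m from the base axis. Payload 4.2 kg.
Tool frame: the origin (TCP) lies on the front face of the gripper's body, between the roots of the fingers; the fingertips stand 70 mm ahead of it and the grasp point (between the pads) lies 51 mm ahead of it (r.nose_length is the distance from the TCP to the fingertips, in m); z points along the fingers, y is the direction in which the jaws open and shut (so a half turn about z gives the same grasp; the last joint's range is limited). The gripper opens to 87 mm and grips with 3 to 60 N. Pads are 19 mm wide; open, the fingers measure 117 mm over their backs; the gripper's body (75 mm by 190 mm) begins 51 mm behind the grasp point.
Start: joints at [-57.548, 22.042, 0.453, 0, -68.411, -14.817], TCP at [0.189, -0.596, 0.292] pointing down, gripper open.
Joint ranges: [-179.83, 179.83], [-69.29, 118.12], [-61.27, 80.66], [-181.25, 117.63], [-171.15, -9.14], [-177.46, 177.46]. Speed limits (degrees/s): [159.86, 159.86, 180, 180, 180, 180].

### API

Orientations are given as a 3x3 rotation matrix whose columns are the frame's x, y, z axes.
In Python, from station import telemetry, capture, order, r gives the robot as it stands.
- The arm moves only by the tool drive_tool, never from a script. Its argument "series" is a list of rows, each a list of 4 numbers: the shift along the tool's x, y, z as a fraction of full scale, then the turn about the tool's z as a fraction of full scale. In form: [[dx, dy, dz, turn], ...]. A call has 1 to 10 rows; each row is the pose to reach, as a shift and turn from the pose commanded when the call began, along the tool's axes at that moment; what a row does not reach only later rows make up. Full scale, the value 1, is 0.12 m for a shift and 2 rad for a turn. A row lasts 1/8 s, in which the tool goes at most 62.5 mm and 10.7 degrees, less where a joint would pass 70% of its speed; a pose out of reach is approached as far as the arm can. A call with a number of a shift or a turn outside -1 to 1 is refused whole. A call with a gripper value outside its range is refused whole. "fingers" is the finger opening in mm, from 0 to 87, set as the call begins (left out, the last holds). The fingers move at their own pace and stop on an object; the grip force is fixed at half the most. Time passes only in rows, so rows that repeat a pose let the fingers close. It gives the time, the measured TCP pose, the force and the opening at its end, in the units of the state.
- telemetry.sense(): the state, without advancing time (a new reading comes with each control period).
- capture(name): name is "scene" or "top"; returns a dict with "color" (480x640x3 uint8, blue, green, red), "fx", "fy", "cx", "cy" (pixels), "eye" and "attitude" of the camera in the world. Camera axes: x right, y up, looking along -z (the intrinsics and any distortion apply to the point x, -y, -z); pixel columns grow to the right and rows downward; lengths in m; the calibration is good to about 2 mm. A picture is of the moment at which its call begins. There is no depth.
- order.finish_job(): hands the job in, once; it reports no verdict.
The state is a dict: "time_s": time; "joints": joint angles; "joint_velocities": joint speeds; "effort": joint torques, N m; "tcp_pos": TCP position; "ee_rot": TCP orientation; "wrist_force": force on the tool from outside, world axes, zero at the start; "moment": the same for the moment, N m; "gripper_width": opening from 0.0 (shut) to 1.0 (fully open).
Only numpy, scipy, OpenCV 4.12 (cv2) and the standard library are available. Lean on these libraries where they do the work, as an engineer would, in place of code of your own. Each camera call takes 0.05 s, during which the arm holds its last target. There are 200 camera calls.

### The job

Get the aquarium's gas-dosing unit ready: lift the clear bubble-counter tube with the blue top out of the rack and stand it fully home in the unit's empty grey socket, lowering it in, not dropping it. Then turn the green wing knob of the needle valve clockwise until it seats, back it off a quarter turn (counter-clockwise), and keep your grip on the knob there: finish while still holding it, ready to trim the gas. Leave the capped vials and everything else on the table where they are.

Things in the scene. Friction and masses are not known exactly. Their poses are not given: they have to be found in the camera images.
- tube: bubble-counter tube, clear cylinder 24 mm across, 104 mm tall: black foot with chamfer (0-20 mm up), clear body (20-82), blue cap, also 24 mm (82-92), white hose barb 9 mm wide (92-104); 32-63 g. Origin: centre of its underside, z up its axis. Starts in any of the rack's four holes, lower 40 mm hidden; grip the clear body or cap, across the rack's row
- rack: blue tube rack fixed to the table, 184 x 52 x 46 mm high. Origin: centre of its underside, x along its one row of 26 mm holes at x = -66, -22, 22, 66 mm. Tubes stand on its floor 6 mm above the table and come free once raised 42 mm
- unit: gas-dosing unit fixed to the table: black plate 145 x 270 mm, aluminium block, top at 34 mm. Origin on the table under the block, y along the block. At y = +65 mm grey socket block 46 x 46 mm, top at 70 mm; y = 0 gauge, top 48; y = -65 needle valve with green wing knob; y = -114 black coil, top 46; at x = +64 a lying gas cartridge, top 53
- socket_floor (a point): centre of the flat floor of the round hole in the grey socket block, 40 mm above the table, z up. The hole is 26 mm in diameter, 30 mm deep, its mouth (2 mm chamfer) 70 mm above the table. A tube fully home has its origin here, its top 144 mm above the table. It slides in freely, with no tight seal
- needle (a joint): angle of the valve's green knob about its vertical axis, rad: 0 = seated (closed, a firm stop), grows counter-clockwise from above as it opens; a quarter turn is 1.571. Starts 0.8 to 2.1 rad open; turns against a light drag of about 0.05 N m, does not rise or sink, stays where it is left
- knob_grip (a point): point on the knob's axis at gripping height, 78 mm above the table. The green two-lobed wing is flat-sided, 38 mm long, 12 mm thick, from 62 to 89 mm above the table, on a 12 mm stem; below it a brass hexagon 25 mm across, top at 46 mm. The point turns with the knob: x along the wing, towards the lobe with the white stripe; z up
- vial_a: a bystander: capped amber sample vial, 24 mm across, 76 mm tall, white cap, standing in the rack; origin at the centre of its underside. Leave it in its hole
- vial_b: a bystander: capped amber sample vial, 24 mm across, 76 mm tall, white cap, standing in the rack; origin at the centre of its underside. Leave it in its hole
- vial_c: a bystander: capped amber sample vial, 24 mm across, 76 mm tall, white cap, standing in the rack; origin at the centre of its underside. Leave it in its hole
- refractometer: a bystander: green digital refractometer, 100 x 175 x 54 mm, lying flat; origin at the centre of its underside
- reactor_lid: a bystander: round black reactor lid 150 mm in diameter (four small lugs to 165 mm) lying inside up, 18 mm thick, with a green nipple to 40 mm; origin at the centre of its underside
- reagent: a bystander: small white dropper bottle with a red cap, 30 mm in diameter, 55 mm tall; origin at the centre of its underside
- media_jar: a bystander: white jar with a blue cap, 90 mm in diameter, 120 mm tall; origin at the centre of its underside

How it is judged:
By the outcome, as a careful person would: the job done as asked, in the order asked, and still so for the second after the job is handed in, while the arm keeps its last pose, push and grip.
It also fails if it takes over 58 s, if anything falls off the work surface, if the arm or the gripper's body presses on something with over 40 N, if the wrist force passes 120 N, or if a joint passes its speed limit or range.

## Working session

There is one attempt and no reset: what is moved stays moved. The work goes in short steps, Python scripts to look and compute and a tool call to move; the robot and the scene stay as the last step left them, time stands still between calls to the robot, and variables do not carry over. Pictures are saved under pics/ and viewed, about 8 in all and at most 12, crops included, and the job is handed in when it is done.

Besides the shell and the picture viewer there is one more tool, called after "Call:" as a command line: name --pt "numbers of a row" for each row, then --argument value for the rest. drive_tool: Moves the arm, as the interface text tells. Shift numbers are shares of 0.12 m and turn numbers shares of 2 rad, none past 1 either way. Its arguments: {"type":"object","properties":{"series":{"type":"array","items":{"type":"array","items":{"type":"number","minimum":-1,"maximum":1}}},"fingers":{"type":"number"}},"required":["series"]}

```bash
mkdir -p pics
cat > h.py <<'E'
import numpy as np, cv2
from station import telemetry, capture, order, r
def snap(cam,name):
    c=capture(cam); cv2.imwrite(f'pics/{name}.png',c['color']); return c
def ray(c,u,v,z):
    d=np.array([(u-c['cx'])/c['fx'],-(v-c['cy'])/c['fy'],-1.]); d=np.array(c['attitude'])@d
    e=np.array(c['eye']); return e+d*(z-e[2])/d[2]
def proj(c,p):
    q=np.array(c['attitude']).T@(np.array(p)-np.array(c['eye'])); return c['cx']-c['fx']*q[0]/q[2], c['cy']+c['fy']*q[1]/q[2]
E
python3 - <<'E'
from h import *
for n in ['top','scene']:
    c=snap(n,n+'0'); print({k:v for k,v in c.items() if k!='color'})
print(telemetry.sense())
E
```

```text
{'fx': 581.7837351174695, 'fy': 581.7837351174695, 'cx': 317.32019283625937, 'cy': 229.97177804805006, 'eye': array([0.36422397, 0.0514948 , 1.17737902]), 'attitude': array([[ 0.00940875,  0.97745185, -0.21094873],
       [-0.99993348,  0.01060416,  0.00453632],
       [ 0.00667097,  0.21089201,  0.9774866 ]])}
{'fx': 501.4564044791364, 'fy': 501.4564044791364, 'cx': 318.7868979928119, 'cy': 238.88247787877336, 'eye': array([ 1.0507318 , -0.5538258 ,  0.69162193]), 'attitude': array([[ 0.78373576, -0.39441946,  0.47978281],
       [ 0.62107146,  0.50432484, -0.59993891],
       [-0.00533881,  0.76817299,  0.64022008]])}
{'time_s': 0.1, 'joints': array([-5.75491030e+01,  2.20869579e+01,  3.87486736e-01, -2.41936708e-02,
       -6.84115470e+01, -1.48149495e+01]), 'joint_velocities': array([-0.00790268, -0.12857772,  0.19035519,  0.10294254, -0.14622875,
       -0.03532542]), 'effort': array([ 1.71276115e-04, -3.91688991e+01,  1.87935036e+01,  4.23179984e+00,
        1.34818154e-02, -6.45164937e-05]), 'tcp_pos': array([ 0.18923514, -0.59524286,  0.29126459]), 'ee_rot': array([[-9.53047906e-01, -3.02818737e-01, -7.08343406e-04],
       [-3.02819543e-01,  9.53046126e-01,  1.84572843e-03],
       [ 1.16162787e-04,  1.97356784e-03, -9.99998046e-01]]), 'wrist_force': array([ 0.59509095, -0.81026696,  0.38811988]), 'moment': array([-0.02349069,  0.05038737,  0.00437225]), 'gripper_width': 1.0017689404756231}
```

View pics/top0.png

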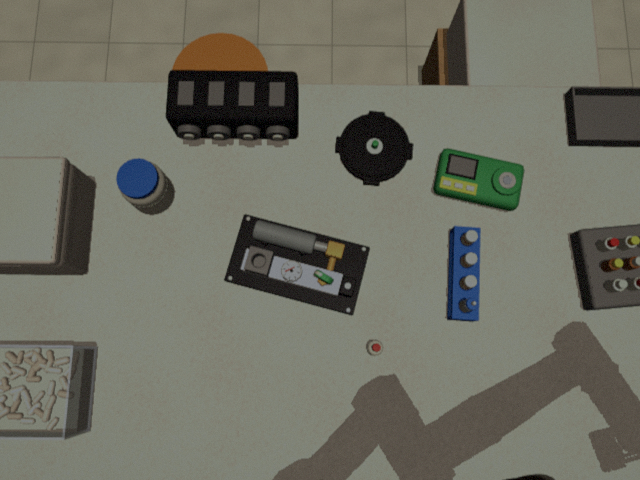

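View pics/scene0.png

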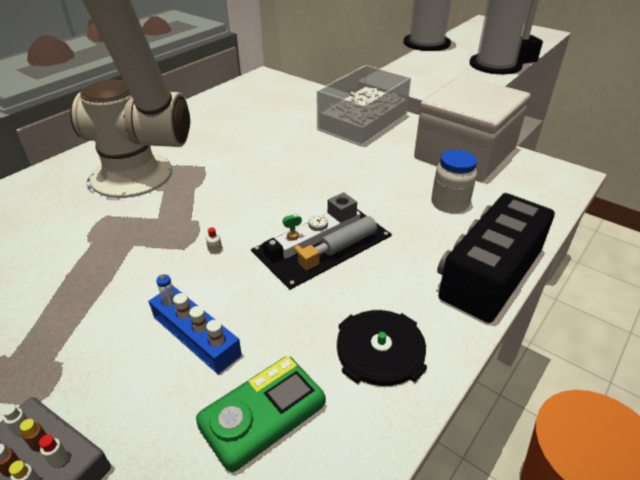

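Run:
```python
from h import *
t=cv2.imread('pics/top0.png'); s=cv2.imread('pics/scene0.png')
a=cv2.resize(t[205:325,220:375],None,fx=3.2,fy=3.2,interpolation=2)  # 496x384
b=cv2.resize(t[220:325,440:490],None,fx=3.2,fy=3.2,interpolation=2)
d=cv2.resize(s[180:265,250:400],None,fx=3.2,fy=3.2,interpolation=2)
im=np.zeros((600,800,3),np.uint8); im[:a.shape[0],:a.shape[1]]=a[:600]; im[:b.shape[0],500:500+b.shape[1]]=b
d=d[:216]; im[384:384+d.shape[0],:480]=d
e=cv2.resize(s[265:375,145:245],None,fx=2.4,fy=2.4,interpolation=2); im[336:600,500:740]=e[:264]
cv2.imwrite('pics/comp.png',im)
```

```text
(no output)
```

View pics/comp.png

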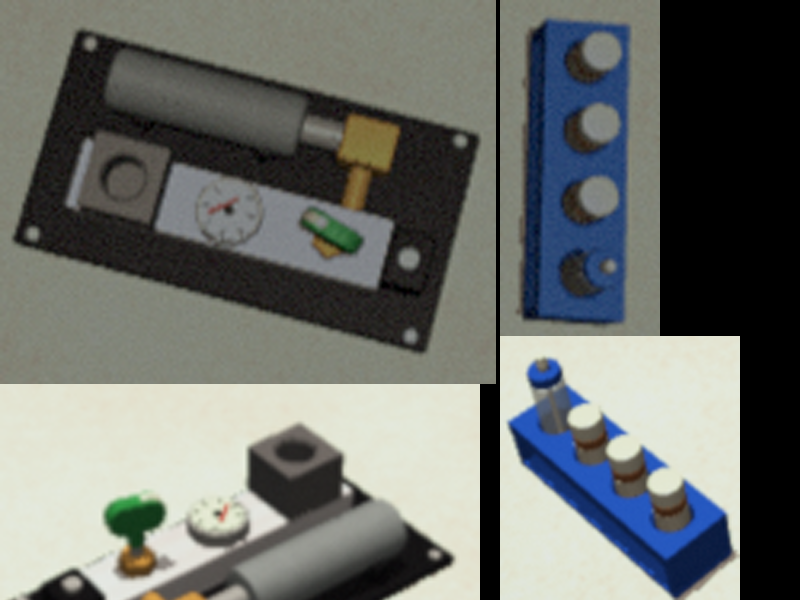

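```bash
cat > m.py <<'E'
from h import *
c=capture('top'); s=capture('scene')
f=lambda X,Y:(220+X/3.2-.35,205+Y/3.2-.35); g=lambda X,Y:(440+(X-500)/3.2-.35,220+Y/3.2-.35)
S=[ray(c,*f(*p),.007)[:2] for p in [(90,43),(461,140),(410,337),(32,233)]]
print('screws',np.round(S,4))
y=(S[0]-S[1])+(S[3]-S[2]); th=np.arctan2(-y[0],y[1]); print('unit yaw',np.degrees(th))
def blob(cam,lo,hi,box):
    x0,y0,x1,y1=box; h=cv2.cvtColor(cam['color'],cv2.COLOR_BGR2HSV)[y0:y1,x0:x1]
    m=cv2.inRange(h,lo,hi); n,l,st,ce=cv2.connectedComponentsWithStats(m); i=1+st[1:,4].argmax()
    ys,xs=np.where(l==i); return np.c_[xs+x0,ys+y0].astype(np.float32)
def tri(u,v):
    A=[];b=[]
    for cam,p in((c,u),(s,v)):
        e=np.array(cam['eye']); d=ray(cam,*p,0)-e; d/=np.linalg.norm(d); M=np.eye(3)-np.outer(d,d); A.append(M); b.append(M@e)
    return np.linalg.solve(sum(A),sum(b))
k=blob(c,(40,80,30),(85,255,255),(310,260,340,290)); k2=blob(s,(40,80,30),(85,255,255),(275,205,310,235))
print('knob',len(k),cv2.minAreaRect(k),k.mean(0),ray(c,*k.mean(0),.078), 'tri',tri(k.mean(0),k2.mean(0)))
def dark(cam,box,t):
    x0,y0,x1,y1=box; gr=cv2.cvtColor(cam['color'],cv2.COLOR_BGR2GRAY)[y0:y1,x0:x1]; print(gr[::2,::2]); 
h=f(124,179); print('hole',ray(c,*h,.07))
u=np.array([np.cos(th),np.sin(th)]);w=np.array([-u[1],u[0]])
hp=ray(c,*h,.07)[:2]; print('knob pred from hole',hp-.13*w)
cap=[(600,51),(599,124),(598,197)]
V=[ray(c,*g(*p),.082)[:2] for p in cap]; print('vials',np.round(V,4)); print('barb',ray(c,*g(609,267),.110),'cap',ray(c,*g(603,267),.098))
for p in [(546,20),(628,27),(626,320),(524,318)]: print('rack',ray(c,*g(*p),.046))
E
python3 m.py
```

```text
screws [[ 0.6404  0.1899]
 [ 0.5793 -0.0492]
 [ 0.4539 -0.0164]
 [ 0.5167  0.2223]]
unit yaw -14.544918454672265
knob 88 ((323.3529357910156, 276.9117736816406), (19.036340713500977, 6.6884446144104), 30.963756561279297) [325.22726 278.30682] [0.5077288  0.03049158 0.078     ] tri [0.50956727 0.03186482 0.0747135 ]
hole [0.54171459 0.15915207 0.07      ]
knob pred from hole [0.50906653 0.03331844]
vials [[ 0.5928 -0.2494]
 [ 0.5483 -0.2468]
 [ 0.5045 -0.2441]]
barb [ 0.46075547 -0.24103551  0.11      ] cap [ 0.46180597 -0.24084719  0.098     ]
rack [ 0.619656   -0.22648631  0.046     ]
rack [ 0.61574122 -0.27749989  0.046     ]
rack [ 0.43480855 -0.26733355  0.046     ]
rack [ 0.43539866 -0.20580345  0.046     ]
```

Call:
drive_tool --pt "-0.38 0.27 0 0" --pt "-0.76 0.53 0 0" --pt "-0.76 0.53 0 0" --fingers 60

```text
time_s: 0.57
tcp_pos: [0.2587, -0.5051, 0.2926]
ee_rot: [[-0.952, -0.307, 0.0], [-0.307, 0.952, 0.0], [-0.001, 0.0, -1.0]]
wrist_force: [-0.1, -0.1, -0.4]
gripper_width: 0.749
```

Call:
drive_tool --pt "-0.38 0.27 0 0" --pt "-0.76 0.53 0 0" --pt "-0.76 0.53 0 0"

```text
time_s: 0.95
tcp_pos: [0.3261, -0.4175, 0.2925]
ee_rot: [[-0.952, -0.307, 0.0], [-0.307, 0.952, -0.0], [-0.0, -0.0, -1.0]]
wrist_force: [-1.6, -0.2, 0.5]
gripper_width: 0.692
```

Call:
drive_tool --pt "-0.38 0.27 0 0" --pt "-0.76 0.53 0 0" --pt "-0.76 0.53 0 0"

```text
time_s: 1.32
tcp_pos: [0.3937, -0.3298, 0.2923]
ee_rot: [[-0.952, -0.306, 0.0], [-0.306, 0.952, -0.0], [-0.0, -0.0, -1.0]]
wrist_force: [-0.1, 0.2, -0.4]
gripper_width: 0.691
```

Call:
drive_tool --pt "-0.38 0.27 0 0.06" --pt "-0.76 0.53 0 0.12" --pt "-0.76 0.53 0 0.183" --pt "-0.76 0.53 0 0.183" --pt "-0.76 0.53 0 0.183" --pt "-0.76 0.53 0 0.183"

```text
time_s: 2.08
tcp_pos: [0.4594, -0.2436, 0.2923]
ee_rot: [[-0.998, 0.059, -0.0], [0.059, 0.998, -0.0], [0.0, -0.0, -1.0]]
wrist_force: [0.2, -0.4, -0.0]
gripper_width: 0.691
```

```bash
cat >> h.py <<'E'
def go(x,y,z,yaw=None):
    t=telemetry.sense(); R=t['ee_rot']; d=R.T@(np.array([x,y,z])-t['tcp_pos'])
    yw=np.degrees(np.arctan2(R[1,1],R[0,1])); 
    print('t',round(t['time_s'],2),'tcp',t['tcp_pos'].round(4),'yaw',yw.round(2),'j6',t['joints'][5].round(1),'F',t['wrist_force'].round(1),'M',t['moment'].round(2),'w',round(t['gripper_width']*87,1))
    print('frac',(d/.12).round(3), 'turn', None if yaw is None else round(np.radians(yw-yaw)/2,3))
E
python3 - <<'E'
from h import *
go(.461,-.241,.129,86.6)
snap('top','top1'); snap('scene','scene1')
t=cv2.imread('pics/top1.png'); s=cv2.imread('pics/scene1.png')
im=np.zeros((600,800,3),np.uint8)
im[:450,:400]=cv2.resize(t[200:350,420:553],(400,450)); im[:450,400:]=cv2.resize(s[200:350,110:243],(400,450)); cv2.imwrite('pics/c1.png',im[:450])
E
```

```text
t 2.08 tcp [ 0.4594 -0.2436  0.2923] yaw 86.62 j6 -83.3 F [ 0.2 -0.4 -0. ] M [ 0.02 -0.06  0.  ] w 60.1
frac [-0.012  0.022  1.36 ] turn 0.0
```

View pics/c1.png

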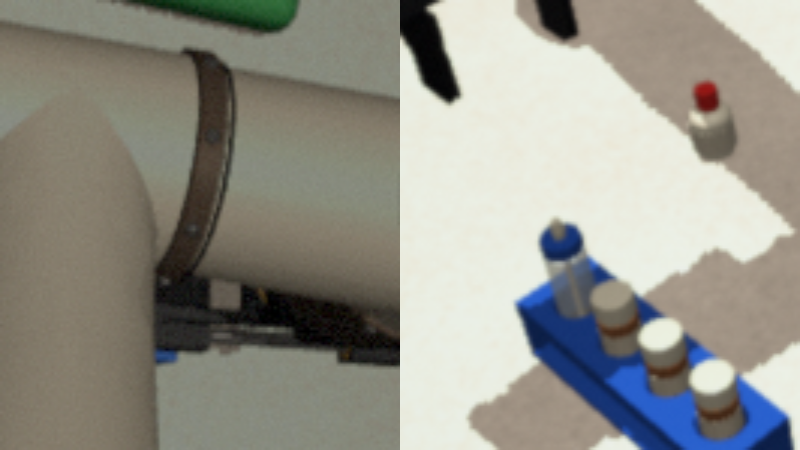

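Run:
```python
from h import *
print(telemetry.sense()['joints'].round(1))
```

```text
[-10.   11.8 -14.1   0.  -64.1 -83.4]
```

Call:
drive_tool --pt "-0.01 0.02 0.25 0" --pt "-0.01 0.02 0.5 0" --pt "-0.01 0.02 0.5 0" --pt "-0.01 0.02 0.5 0"

```text
time_s: 2.68
tcp_pos: [0.4619, -0.2407, 0.2334]
ee_rot: [[-0.998, 0.058, 0.002], [0.058, 0.998, -0.001], [-0.002, -0.001, -1.0]]
wrist_force: [-0.0, -0.8, 0.4]
gripper_width: 0.686
```

Call:
drive_tool --pt "0 0 0.2 0" --pt "0 0 0.4 0" --pt "0 0 0.6 0" --pt "0 0 0.75 0" --pt "0 0 0.87 0" --pt "0 0 0.87 0" --pt "0 0 0.87 0"

```text
time_s: 3.55
tcp_pos: [0.462, -0.2405, 0.1288]
ee_rot: [[-0.998, 0.058, 0.002], [0.058, 0.998, -0.001], [-0.002, -0.001, -1.0]]
wrist_force: [-0.2, -0.8, -0.0]
gripper_width: 0.692
```

Run:
```python
from h import *
go(.461,-.241,.129,86.6)
s=snap('scene','scene2')['color']
cv2.imwrite('pics/c2.png',cv2.resize(s[200:370,90:290],None,fx=3.5,fy=3.5,interpolation=2))
```

```text
t 3.55 tcp [ 0.462  -0.2405  0.1288] yaw 86.69 j6 -83.7 F [-0.2 -0.8 -0. ] M [0.05 0.01 0.05] w 60.2
frac [ 0.008 -0.005 -0.002] turn 0.001
```

View pics/c2.png

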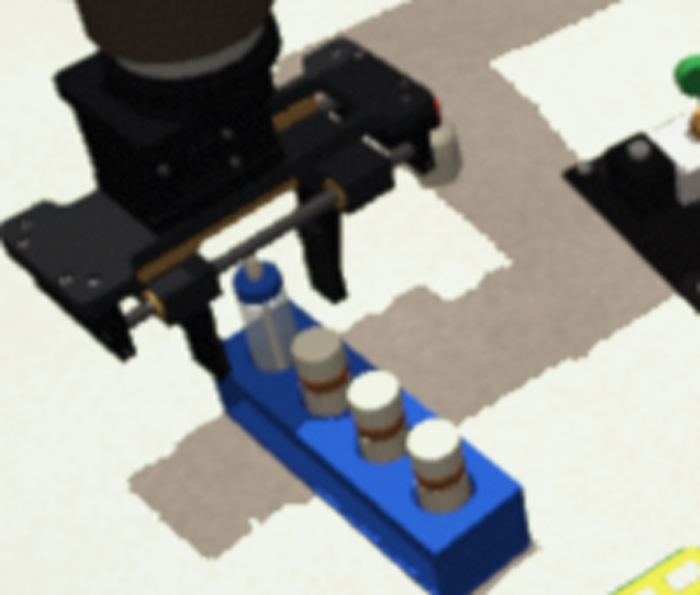

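The fingers straddle the tube (cap at about (258,285) in the crop) and are clear of the rack and the vials. Closing on it, then lifting.

Call:
drive_tool --pt "0 0 0 0" --pt "0 0 0 0" --pt "0 0 0 0" --pt "0 0 0 0" --pt "0 0 0 0" --pt "0 0 0 0" --pt "0 0 0 0" --pt "0 0 0 0" --fingers 15

```text
time_s: 4.6
tcp_pos: [0.4613, -0.2404, 0.1278]
ee_rot: [[-0.998, 0.058, -0.0], [0.058, 0.998, -0.0], [0.0, -0.0, -1.0]]
wrist_force: [0.1, -1.6, -0.5]
gripper_width: 0.267
```

Call:
drive_tool --pt "0 0 -0.1 0" --pt "0 0 -0.25 0" --pt "0 0 -0.4 0" --pt "0 0 -0.6 0" --pt "0 0 -0.8 0" --pt "0 0 -0.8 0" --pt "0 0 -0.8 0"

```text
time_s: 5.48
tcp_pos: [0.4607, -0.2399, 0.2235]
ee_rot: [[-0.998, 0.058, -0.001], [0.058, 0.998, 0.001], [0.001, 0.001, -1.0]]
wrist_force: [-0.3, -0.1, -1.0]
gripper_width: 0.268
```

Run:
```python
from h import *
go(.5417,.159,.273)
s=snap('scene','scene3')['color']
cv2.imwrite('pics/c3.png',cv2.resize(s[120:350,90:320],None,fx=2.6,fy=2.6,interpolation=2))
```

```text
t 5.47 tcp [ 0.4607 -0.2399  0.2235] yaw 86.65 j6 -83.7 F [-0.3 -0.1 -1. ] M [-0.03  0.01 -0.03] w 23.3
frac [-0.479  3.358 -0.41 ] turn None
```

View pics/c3.png

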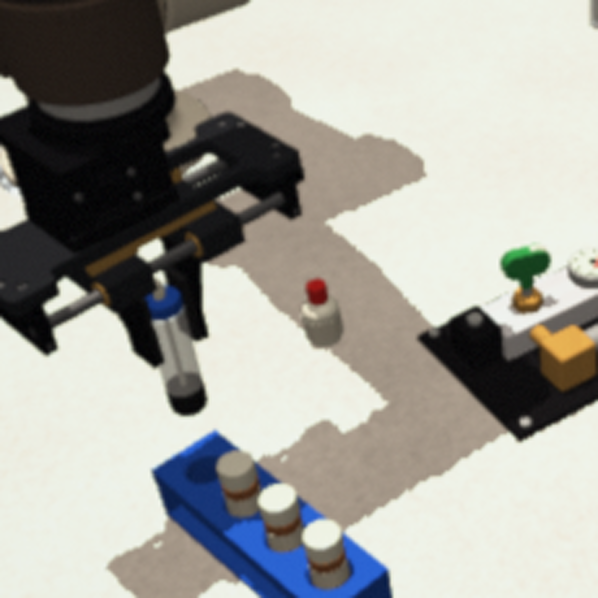

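Run:
```python
from h import *
s=capture('scene'); t=telemetry.sense()['tcp_pos']; b=.0065+.0952
for z in (b,b+.02,b+.082,b+.092,b+.104):
    u,v=proj(s,[t[0],t[1],z]); print(round((u-90)*2.6),round((v-120)*2.6))
for x in (.5928,): print([((proj(s,[.5045,-.2441,z])-np.array([90,120]))*2.6).round() for z in (.046,.082)])
```

```text
189 405
182 382
161 308
158 295
153 280
[array([243., 497.]), array([233., 459.])]
```

Call:
drive_tool --pt "0 0 -0.2 0" --pt "-0.06 0.42 -0.41 0" --pt "-0.12 0.84 -0.41 0" --pt "-0.12 0.84 -0.41 0"

```text
time_s: 6.08
tcp_pos: [0.4818, -0.1381, 0.2726]
ee_rot: [[-0.999, 0.054, -0.001], [0.054, 0.999, 0.001], [0.001, 0.0, -1.0]]
wrist_force: [0.4, -0.7, -0.5]
gripper_width: 0.266
```

Call:
drive_tool --pt "-0.06 0.42 0 0" --pt "-0.12 0.84 0 0" --pt "-0.12 0.84 0 0"

```text
time_s: 6.45
tcp_pos: [0.5021, -0.0388, 0.2721]
ee_rot: [[-0.999, 0.055, -0.002], [0.055, 0.999, -0.0], [0.002, -0.0, -1.0]]
wrist_force: [-0.9, -0.3, -1.4]
gripper_width: 0.267
```

Run:
```python
from h import *
c=capture('top'); s=capture('scene')
t=cv2.imread('pics/top0.png'); i=cv2.imread('pics/scene0.png')
a=cv2.resize(t[238:280,238:280],(400,400),interpolation=2); b=cv2.resize(i[190:225,322:362],(457,400),interpolation=2)
cv2.imwrite('pics/hole.png',np.hstack([a,b]))
for u,v in [(x,y) for x in (.5387,.5417,.5447) for y in (.159,)]+[(.5417,.156),(.5417,.162)]:
    p=np.array(proj(c,[u,v,.07])); q=np.array(proj(s,[u,v,.07])); print(u,v,(p+.5-238)*400/42,(q+.5-[322,190])*400/35+[400,0])
```

```text
0.5387 0.159 [199.34164399 234.64790361] [608.31539373 115.34075297]
0.5417 0.159 [199.79843215 219.96014677] [621.23220834 121.07506292]
0.5447 0.159 [200.25470412 205.28898784] [634.18382563 126.82482323]
0.5417 0.156 [214.65346934 220.11406443] [611.65966807 128.4463354 ]
0.5417 0.162 [184.94303376 219.80622537] [630.77259484 113.72855025]
```

View pics/hole.png

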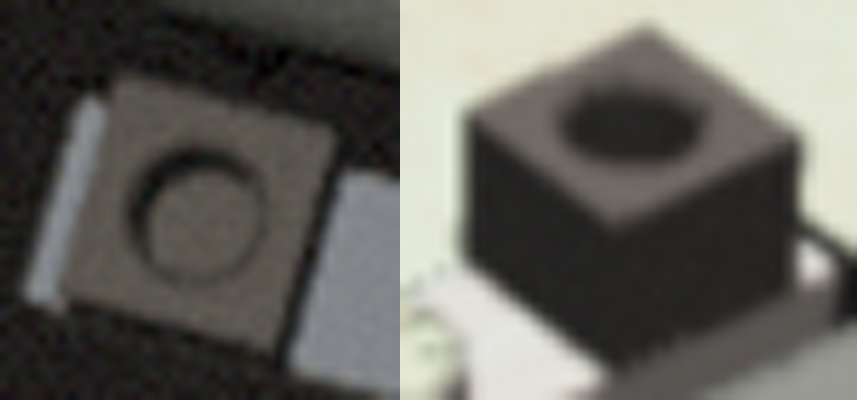

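Call:
drive_tool --pt "-0.06 0.42 0 0" --pt "-0.12 0.83 0 0" --pt "-0.12 0.83 0 0"

```text
time_s: 6.92
tcp_pos: [0.5225, 0.0588, 0.2724]
ee_rot: [[-0.998, 0.057, -0.001], [0.057, 0.998, -0.0], [0.001, -0.0, -1.0]]
wrist_force: [-0.7, -0.7, -1.0]
gripper_width: 0.266
```

Call:
drive_tool --pt "-0.06 0.42 0 0" --pt "-0.12 0.83 0 0" --pt "-0.12 0.83 0 0" --pt "-0.12 0.83 0 0" --pt "-0.12 0.83 0 0"

```text
time_s: 7.55
tcp_pos: [0.5419, 0.1547, 0.273]
ee_rot: [[-0.998, 0.06, -0.001], [0.06, 0.998, -0.0], [0.001, -0.0, -1.0]]
wrist_force: [0.8, 0.3, 0.7]
gripper_width: 0.264
```

Run:
```python
from h import *
go(.543,.1594,.238)
```

```text
t 7.55 tcp [0.5419 0.1547 0.273 ] yaw 86.54 j6 -125.9 F [0.8 0.3 0.7] M [-0.01 -0.01 -0.02] w 23.0
frac [-0.007  0.039  0.291] turn None
```

Call:
drive_tool --pt "-0.01 0.04 0.2 0" --pt "-0.01 0.04 0.4 0" --pt "-0.01 0.04 0.58 0" --pt "-0.01 0.04 0.58 0" --pt "-0.01 0.04 0.58 0"

```text
time_s: 8.18
tcp_pos: [0.5441, 0.1608, 0.2046]
ee_rot: [[-0.998, 0.059, 0.002], [0.059, 0.998, 0.0], [-0.002, 0.001, -1.0]]
wrist_force: [0.9, -0.7, -0.3]
gripper_width: 0.266
```

Run:
```python
from h import *
go(.543,.1594,.162)
s=snap('scene','scene4'); 
i=s['color'][140:230,300:390]; cv2.imwrite('pics/c4.png',cv2.resize(i,(600,600),interpolation=2))
t=telemetry.sense()['tcp_pos']; b=t[2]-.122
for z in (b,b+.02,b+.082): print(np.round((np.array(proj(s,[t[0],t[1],z]))+.5-[300,140])*600/90))
print('hole',(np.array([322,190])+np.array([232,124])*35/400-[300,140])*600/90)
```

```text
t 8.18 tcp [0.5441 0.1608 0.2046] yaw 86.63 j6 -126.2 F [ 0.9 -0.7 -0.3] M [ 0.01 -0.02 -0.04] w 23.1
frac [ 0.009 -0.012  0.355] turn None
[287. 371.]
[288. 319.]
[293. 147.]
hole [282.         405.66666667]
```

View pics/c4.png

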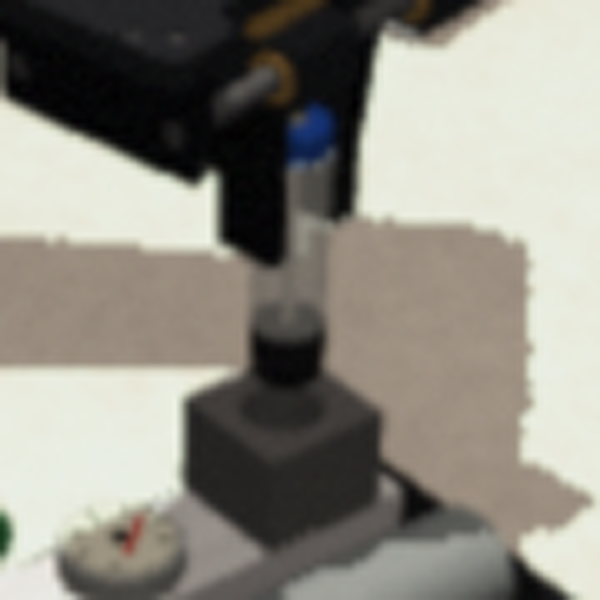

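Call:
drive_tool --pt "0.004 -0.012 0.0 0" --pt "0.004 -0.012 0.0 0" --pt "0.004 -0.012 0.05 0" --pt "0.004 -0.012 0.09 0" --pt "0.004 -0.012 0.12 0" --pt "0.004 -0.012 0.15 0" --pt "0.004 -0.012 0.18 0" --pt "0.004 -0.012 0.18 0"

```text
time_s: 9.22
tcp_pos: [0.5429, 0.1597, 0.1814]
ee_rot: [[-0.998, 0.058, -0.001], [0.058, 0.998, -0.0], [0.001, -0.0, -1.0]]
wrist_force: [1.0, -0.7, 0.2]
gripper_width: 0.267
```

Run:
```python
from h import *
go(.5435,.1594,.162)
```

```text
t 9.22 tcp [0.5429 0.1597 0.1814] yaw 86.66 j6 -126.1 F [ 1.  -0.7  0.2] M [-0.02  0.01 -0.  ] w 23.2
frac [-0.005 -0.002  0.162] turn None
```

Call:
drive_tool --pt "0 0 0.04 0" --pt "0 0 0.08 0" --pt "0 0 0.11 0" --pt "0 0 0.13 0" --pt "0 0 0.145 0" --pt "0 0 0.155 0" --pt "0 0 0.16 0" --pt "0 0 0.16 0" --pt "0 0 0.16 0"

```text
time_s: 10.35
tcp_pos: [0.5431, 0.1598, 0.1628]
ee_rot: [[-0.998, 0.058, 0.0], [0.058, 0.998, 0.0], [-0.0, 0.0, -1.0]]
wrist_force: [0.0, -0.8, 0.4]
gripper_width: 0.264
```

Run:
```python
from h import *
go(.5435,.1594,.162)
```

```text
t 10.35 tcp [0.5431 0.1598 0.1628] yaw 86.66 j6 -126.1 F [ 0.  -0.8  0.4] M [-0.01 -0.02  0.  ] w 23.0
frac [-0.004 -0.003  0.006] turn None
```

Down in small steps until contact.

Call:
drive_tool --pt "0 0 0.005 0" --pt "0 0 0.01 0" --pt "0 0 0.01 0" --pt "0 0 0.01 0"

```text
time_s: 10.85
tcp_pos: [0.5431, 0.1598, 0.1618]
ee_rot: [[-0.998, 0.058, 0.0], [0.058, 0.998, 0.0], [-0.0, 0.0, -1.0]]
wrist_force: [-0.2, 0.2, 2.3]
gripper_width: 0.268
```

Call:
drive_tool --pt "0 0 0.005 0" --pt "0 0 0.01 0" --pt "0 0 0.01 0" --pt "0 0 0.01 0"

```text
time_s: 11.35
tcp_pos: [0.5433, 0.1598, 0.1617]
ee_rot: [[-0.998, 0.058, 0.001], [0.058, 0.998, -0.0], [-0.001, 0.0, -1.0]]
wrist_force: [-2.3, -0.7, 7.7]
gripper_width: 0.267
```

Call:
drive_tool --pt "0 0 -0.005 0" --pt "0 0 -0.005 0" --pt "0 0 -0.005 0" --pt "0 0 -0.005 0" --pt "0 0 -0.005 0" --pt "0 0 -0.005 0" --fingers 50

```text
time_s: 12.1
tcp_pos: [0.543, 0.1598, 0.1608]
ee_rot: [[-0.998, 0.058, -0.0], [0.058, 0.998, -0.0], [0.0, -0.0, -1.0]]
wrist_force: [-0.3, -0.0, -0.3]
gripper_width: 0.573
```

Call:
drive_tool --pt "0 0 -0.1 0" --pt "0 0 -0.3 0" --pt "0 0 -0.6 0" --pt "0 0 -0.9 0" --pt "0 0 -0.9 0" --pt "0 0 -0.9 0"

```text
time_s: 12.85
tcp_pos: [0.5427, 0.1596, 0.269]
ee_rot: [[-0.998, 0.058, -0.0], [0.058, 0.998, 0.0], [0.0, 0.0, -1.0]]
wrist_force: [-0.3, -0.8, -0.1]
gripper_width: 0.573
```

Run:
```python
from h import *
go(.509,.0325,.27,-31)
s=snap('scene','scene5'); 
i=s['color'][140:260,250:400]; cv2.imwrite('pics/c5.png',cv2.resize(i,None,fx=5,fy=5,interpolation=2))
for z in (.07,.122,.132,.144): print(np.round((np.array(proj(s,[.5435,.1594,z]))+.5-[250,140])*5))
```

```text
t 12.85 tcp [0.5427 0.1596 0.269 ] yaw 86.65 j6 -126.1 F [-0.3 -0.8 -0.1] M [ 0.   -0.02 -0.03] w 49.8
frac [ 0.218 -1.074 -0.009] turn 1.027
[461. 304.]
[464. 201.]
[464. 181.]
[465. 156.]
```

View pics/c5.png

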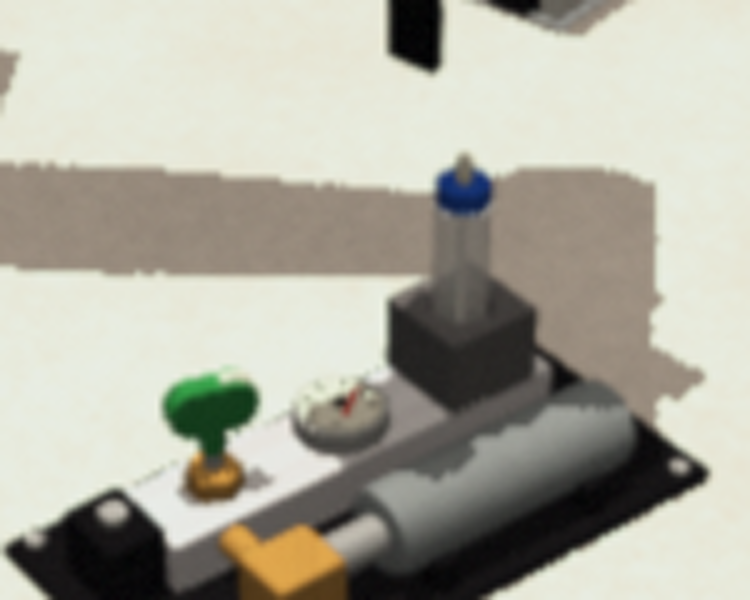

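The tube is home: its barb tip is at (464,155), where (465,156) was predicted. Next, the knob, whose wing is at about (212,400).

Call:
drive_tool --pt "0.05 -0.27 0 0" --pt "0.1 -0.53 0 0" --pt "0.1 -0.53 0 0"

```text
time_s: 13.28
tcp_pos: [0.5263, 0.0953, 0.2679]
ee_rot: [[-0.998, 0.06, -0.003], [0.06, 0.998, -0.001], [0.002, -0.001, -1.0]]
wrist_force: [-0.7, -1.1, -0.4]
gripper_width: 0.571
```

Call:
drive_tool --pt "0.05 -0.27 0 -0.08" --pt "0.1 -0.53 0 -0.16" --pt "0.107 -0.535 0 -0.25" --pt "0.107 -0.535 0 -0.34" --pt "0.107 -0.535 0 -0.43" --pt "0.107 -0.535 0 -0.5" --pt "0.107 -0.535 0 -0.553" --pt "0.107 -0.535 0 -0.553" --pt "0.107 -0.535 0 -0.553" --pt "0.107 -0.535 0 -0.553"

```text
time_s: 14.52
tcp_pos: [0.5108, 0.0338, 0.2687]
ee_rot: [[-0.5, -0.866, -0.0], [-0.866, 0.5, -0.0], [0.0, 0.0, -1.0]]
wrist_force: [-0.2, 0.1, -0.8]
gripper_width: 0.577
```

Run:
```python
from h import *
go(.5105,.0335,.129,150)
t=cv2.imread('pics/top0.png'); c=capture('top')
x0,y0=308,262; i=t[y0:y0+32,x0:x0+36]
im=cv2.resize(i,None,fx=16,fy=16,interpolation=2)
for a,col in((55,(255,0,0)),(60,(0,0,255)),(65,(255,0,255))):
    d=.019*np.array([np.cos(np.radians(a)),np.sin(np.radians(a))])
    P=[tuple(int(v) for v in (np.array(proj(c,[.5105+k*d[0],.0335+k*d[1],.089]))+.5-[x0,y0])*16) for k in(-1,1)]
    cv2.line(im,*P,col,1)
cv2.imwrite('pics/k.png',im)
```

```text
t 14.53 tcp [0.5108 0.0338 0.2687] yaw 149.99 j6 -52.0 F [-0.2  0.1 -0.8] M [0.04 0.03 0.03] w 50.2
frac [3.000e-03 1.000e-03 1.164e+00] turn -0.0
```

View pics/k.png

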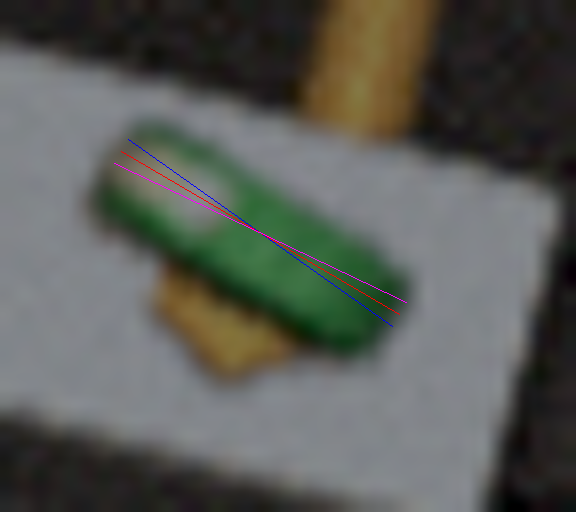

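Call:
drive_tool --pt "0 0 0.2 0.013" --pt "0 0 0.45 0.013" --pt "0 0 0.6 0.013" --pt "0 0 0.6 0.013"

```text
time_s: 15.08
tcp_pos: [0.5101, 0.0334, 0.1956]
ee_rot: [[-0.522, -0.853, -0.003], [-0.853, 0.522, -0.001], [0.003, 0.002, -1.0]]
wrist_force: [0.9, 0.1, 0.7]
gripper_width: 0.575
```

Call:
drive_tool --pt "0 0 0.15 0" --pt "0 0 0.3 0" --pt "0 0 0.45 0" --pt "0 0 0.56 0" --pt "0 0 0.56 0" --pt "0 0 0.56 0"

```text
time_s: 15.82
tcp_pos: [0.5114, 0.0338, 0.1304]
ee_rot: [[-0.522, -0.853, 0.002], [-0.853, 0.522, 0.0], [-0.001, -0.001, -1.0]]
wrist_force: [0.2, 0.6, -0.5]
gripper_width: 0.574
```

Run:
```python
from h import *
go(.5105,.0335,.129,148.5)
s=snap('scene','scene6')['color']
cv2.imwrite('pics/c6.png',cv2.resize(s[160:270,220:370],None,fx=5,fy=5,interpolation=2))
```

```text
t 15.82 tcp [0.5114 0.0338 0.1304] yaw 148.56 j6 -53.4 F [ 0.2  0.6 -0.5] M [0.05 0.05 0.04] w 50.0
frac [0.006 0.005 0.012] turn 0.001
```

View pics/c6.png

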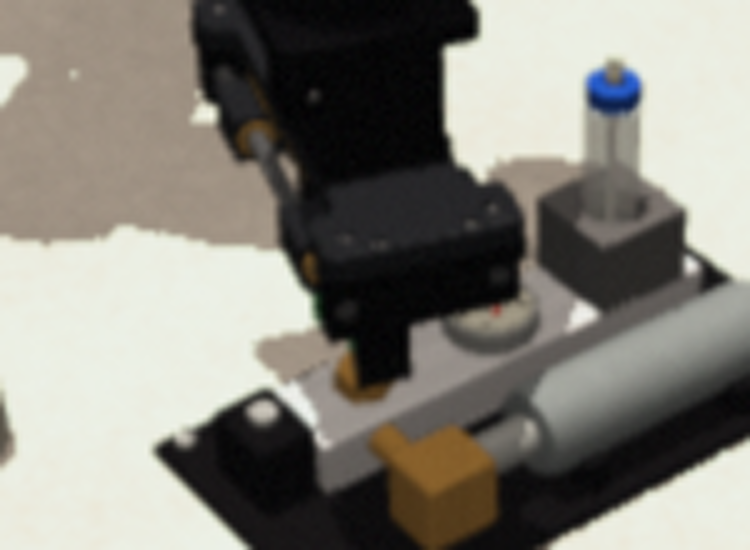

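The fingers straddle the knob, with the tube still standing at (612,140). Closing.

Call:
drive_tool --pt "0 0 0 0" --pt "0 0 0 0" --pt "0 0 0 0" --pt "0 0 0 0" --pt "0 0 0 0" --pt "0 0 0 0" --pt "0 0 0 0" --pt "0 0 0 0" --fingers 0

```text
time_s: 16.88
tcp_pos: [0.5114, 0.0333, 0.1298]
ee_rot: [[-0.522, -0.853, 0.001], [-0.853, 0.522, -0.0], [-0.0, -0.001, -1.0]]
wrist_force: [4.1, -4.4, -1.5]
gripper_width: 0.135
```

Run:
```python
from h import *
go(.5105,.0335,.129,148.5)
```

```text
t 16.88 tcp [0.5114 0.0333 0.1298] yaw 148.55 j6 -53.4 F [ 4.1 -4.4 -1.5] M [-1.27 -0.94  0.01] w 11.7
frac [0.002 0.007 0.006] turn 0.0
```

Call:
drive_tool --pt "0 -0.004 0 0.04" --pt "0 -0.004 0 0.08" --pt "0 -0.004 0 0.12" --pt "0 -0.004 0 0.16" --pt "0 -0.004 0 0.2" --pt "0 -0.004 0 0.24" --pt "0 -0.004 0 0.28" --pt "0 -0.004 0 0.32" --pt "0 -0.004 0 0.32"

```text
time_s: 18.0
tcp_pos: [0.5109, 0.0338, 0.1297]
ee_rot: [[-0.928, -0.373, -0.0], [-0.373, 0.928, 0.001], [-0.0, 0.001, -1.0]]
wrist_force: [-1.0, 2.2, 2.4]
gripper_width: 0.133
```

Run:
```python
from h import *
go(.5105,.0335,.129,148.5-73)
```

```text
t 18.0 tcp [0.5109 0.0338 0.1297] yaw 111.91 j6 -90.0 F [-1.   2.2  2.4] M [ 0.71  0.34 -0.02] w 11.6
frac [ 0.004 -0.001  0.006] turn 0.318
```

Call:
drive_tool --pt "0 0 0 0.04" --pt "0 0 0 0.08" --pt "0 0 0 0.12" --pt "0 0 0 0.16" --pt "0 0 0 0.2" --pt "0 0 0 0.2"

```text
time_s: 18.75
tcp_pos: [0.5108, 0.0344, 0.1297]
ee_rot: [[-1.0, 0.017, -0.0], [0.017, 1.0, 0.001], [0.0, 0.001, -1.0]]
wrist_force: [-2.3, 4.7, 1.5]
gripper_width: 0.132
```

Run:
```python
from h import *
go(.5105,.0335,.129,148.5-73)
```

```text
t 18.75 tcp [0.5108 0.0344 0.1297] yaw 89.0 j6 -112.9 F [-2.3  4.7  1.5] M [ 1.5   0.56 -0.02] w 11.5
frac [ 0.003 -0.007  0.006] turn 0.118
```

Call:
drive_tool --pt "0 0 0 0.015" --pt "0 0 0 0.03" --pt "0 0 0 0.045" --pt "0 0 0 0.06" --pt "0 0 0 0.06"

```text
time_s: 19.38
tcp_pos: [0.5109, 0.0345, 0.1297]
ee_rot: [[-0.991, 0.137, -0.0], [0.137, 0.991, 0.002], [0.0, 0.002, -1.0]]
wrist_force: [-2.4, 5.5, 2.5]
gripper_width: 0.134
```

Run:
```python
from h import *
go(.5105,.0335,.129,148.5-73)
```

```text
t 19.38 tcp [0.5109 0.0345 0.1297] yaw 82.15 j6 -119.8 F [-2.4  5.5  2.5] M [ 1.68  0.63 -0.06] w 11.7
frac [ 0.002 -0.009  0.006] turn 0.058
```

Call:
drive_tool --pt "0.002 0.004 0 0.01" --pt "0.002 0.004 0 0.02" --pt "0.002 0.004 0 0.03" --pt "0.002 0.004 0 0.03"

```text
time_s: 19.88
tcp_pos: [0.5109, 0.0346, 0.1297]
ee_rot: [[-0.98, 0.197, 0.0], [0.197, 0.98, 0.001], [0.0, 0.001, -1.0]]
wrist_force: [-3.3, 6.7, 2.2]
gripper_width: 0.134
```

Run:
```python
from h import *
go(.5105,.0335,.129,148.5-73)
```

```text
t 19.88 tcp [0.5109 0.0346 0.1297] yaw 78.64 j6 -123.3 F [-3.3  6.7  2.2] M [ 1.77  0.65 -0.05] w 11.7
frac [ 0.001 -0.01   0.006] turn 0.027
```

Call:
drive_tool --pt "0 0 0 0.01" --pt "0 0 0 0.02" --pt "0 0 0 0.03" --pt "0 0 0 0.03"

```text
time_s: 20.38
tcp_pos: [0.5109, 0.0347, 0.1298]
ee_rot: [[-0.967, 0.255, 0.0], [0.255, 0.967, 0.001], [0.0, 0.001, -1.0]]
wrist_force: [-1.8, 6.6, 2.6]
gripper_width: 0.139
```

Run:
```python
from h import *
go(.5105,.0335,.129,148.5-73)
```

```text
t 20.38 tcp [0.5109 0.0347 0.1298] yaw 75.21 j6 -126.8 F [-1.8  6.6  2.6] M [1.81 0.71 0.06] w 12.1
frac [ 0.001 -0.01   0.006] turn -0.003
```

Call:
drive_tool --pt "0 0 0 0.01" --pt "0 0 0 0.02" --pt "0 0 0 0.02"

```text
time_s: 20.75
tcp_pos: [0.5109, 0.0347, 0.1298]
ee_rot: [[-0.957, 0.291, 0.0], [0.291, 0.957, 0.001], [0.0, 0.001, -1.0]]
wrist_force: [-2.7, 7.0, 1.5]
gripper_width: 0.141
```

Run:
```python
from h import *
go(.5105,.0335,.129,148.5-73)
```

```text
t 20.75 tcp [0.5109 0.0347 0.1298] yaw 73.07 j6 -128.9 F [-2.7  7.   1.5] M [1.9  0.66 0.62] w 12.3
frac [ 0.001 -0.011  0.006] turn -0.021
```

The stop is clear: the moment jumps from 0.06 to 0.62 N m, and contact comes at a tool yaw of about 75.5°. Backing off to a tool yaw of about 165.7°.

Call:
drive_tool --pt "0 0 0 -0.04" --pt "0 0 0 -0.08" --pt "0 0 0 -0.12" --pt "0 0 0 -0.16" --pt "0 0 0 -0.2" --pt "0 0 0 -0.24" --pt "0 0 0 -0.28" --pt "0 0 0 -0.32" --pt "0 0 0 -0.36" --pt "0 0 0 -0.4"

```text
time_s: 22.0
tcp_pos: [0.511, 0.0338, 0.1297]
ee_rot: [[-0.876, -0.483, -0.0], [-0.483, 0.876, -0.0], [0.0, -0.0, -1.0]]
wrist_force: [-0.3, 1.6, 0.4]
gripper_width: 0.135
```

Call:
drive_tool --pt "0 0 0 -0.04" --pt "0 0 0 -0.08" --pt "0 0 0 -0.12" --pt "0 0 0 -0.16" --pt "0 0 0 -0.2" --pt "0 0 0 -0.24" --pt "0 0 0 -0.28" --pt "0 0 0 -0.32" --pt "0 0 0 -0.36" --pt "0 0 0 -0.38"

```text
time_s: 23.25
tcp_pos: [0.5117, 0.0332, 0.1298]
ee_rot: [[-0.303, -0.953, 0.001], [-0.953, 0.303, -0.001], [0.0, -0.001, -1.0]]
wrist_force: [2.3, -3.2, -0.0]
gripper_width: 0.136
```

Call:
drive_tool --pt "0 0 0 0" --pt "0 0 0 0"

```text
time_s: 23.5
tcp_pos: [0.5117, 0.0332, 0.1298]
ee_rot: [[-0.304, -0.953, 0.001], [-0.953, 0.304, -0.001], [0.0, -0.001, -1.0]]
wrist_force: [2.7, -5.2, -1.3]
gripper_width: 0.135
```

Run:
```python
from h import *
go(.5105,.0335,.129,165.7)
```

```text
t 23.5 tcp [0.5117 0.0332 0.1298] yaw 162.28 j6 -39.7 F [ 2.7 -5.2 -1.3] M [-1.32 -0.96  0.02] w 11.7
frac [0.001 0.01  0.006] turn -0.03
```

Call:
drive_tool --pt "0 0 0 -0.015" --pt "0 0 0 -0.03" --pt "0 0 0 -0.03" --pt "0 0 0 -0.03"

```text
time_s: 24.0
tcp_pos: [0.5118, 0.0332, 0.1298]
ee_rot: [[-0.247, -0.969, 0.001], [-0.969, 0.247, -0.001], [0.001, -0.002, -1.0]]
wrist_force: [3.4, -4.9, -0.8]
gripper_width: 0.133
```

Run:
```python
from h import *
go(.5105,.0335,.129,165.7)
s=snap('scene','scene7'); t=snap('top','top7')
im=np.zeros((600,800,3),np.uint8)
im[:480,:400]=cv2.resize(s['color'][150:270,240:340],(400,480),interpolation=2)
im[:480,400:]=cv2.resize(s['color'][130:370,140:340],(400,480)); cv2.imwrite('pics/c7.png',im[:480])
```

```text
t 24.0 tcp [0.5118 0.0332 0.1298] yaw 165.72 j6 -36.3 F [ 3.4 -4.9 -0.8] M [-1.35 -1.03  0.02] w 11.5
frac [0.    0.011 0.006] turn 0.0
```

View pics/c7.png

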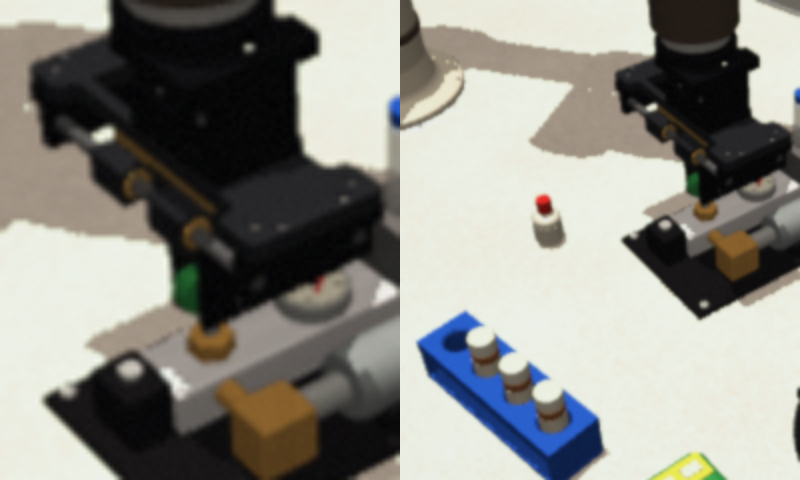

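Run:
```python
from h import *
s=cv2.imread('pics/scene7.png'); h=cv2.cvtColor(s[165:200,330:360],cv2.COLOR_BGR2HSV)
a=cv2.imread('pics/scene5.png'); g=cv2.cvtColor(a[165:200,330:360],cv2.COLOR_BGR2HSV)
for k in (h,g): ys,xs=np.where(cv2.inRange(k,(105,120,40),(130,255,255))); print(xs.mean()+330,ys.mean()+165,len(xs))
print(order.finish_job())
```

```text
342.26666666666665 178.0 60
342.3050847457627 178.23728813559322 59
the job is handed in; nothing more can be done
None
```

The job is done and handed in at about 24 s: the tube is home in the grey socket, and the gripper is still holding the green knob a quarter turn open from its seat.

- **Tube:** I lifted it from the rack and lowered it into the socket until it touched the floor, with about 8 N of contact force. That contact came at the height expected for fully home. After release, the barb tip was within about a pixel of where it should be. The blue cap had not moved between then and hand-in.
- **Knob:** I turned it clockwise until it seated. The wrist moment jumped from 0.06 to 0.62 N m, with contact at a tool yaw of about 75.5°. I then backed it off to 165.7°, which is 90° plus about 0.2° for drag. The knob's own angle was not measured directly, so I expect an error of about 1°. The grip still read 11.5 mm on the 12 mm wing.
- **Other things on the table:** in the last picture the three vials and the dropper bottle stand where they were. The lid and jar were outside that crop, but the arm did not go near them.
- **One check that was slightly off:** a sideways force of about 6 N remained on the grip, because the gripper sits a little off the knob's axis. My one small attempt to correct it before the stop did not reduce it.

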